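# Pulse the tablet grinder by its bayonet lid

### The job

Set the tablet grinder's speed lever to its middle (yellow) mark and leave it there, then fit the grinder's two-lugged lid fully home in the bowl's slots and turn it clockwise, against its spring, to the yellow pulse mark, half way to the lock click. It must not reach the lock click, which would leave the grinder running. Finish while still gripping the lid and holding it at the pulse mark, with everything else on the trolley left where it stands.

Things in the scene. Friction and masses are not known exactly. Their poses are not given: they have to be found in the camera images.
- grinder: White and blue tablet grinder, fixed on the trolley. Origin on the trolley top under the axis of its round steel bowl, z up. Housing 150 mm (x) by 270 mm (y from -195 to +75), 66 mm high; on it stands the bowl, 100 mm across. Two bayonet slots are cut in the collar of the bowl's mouth at its +x and -x sides, each 16 mm wide and reaching out to 38 mm from the axis.
- bowl_mouth (a point): Centre of the bowl's mouth, level with its rim and collar top, 125 mm above the trolley; axes as the grinder's. The mouth is 58 mm across in a collar 8 mm thick, under which the lugs turn. Rim marks, alike on both sides: blue at the slots, yellow (pulse) 35 degrees clockwise of them seen from above, red (locked) 75 degrees clockwise.
- pulse_mark (a point): The yellow pulse mark on the far (+x) side of the rim, 52 mm from the bowl's axis, 125 mm above the trolley; seen from the axis it lies 35 degrees (0.61 rad) clockwise of the +x slot.
- speed_lever (a joint): Angle of the speed lever about its upright pivot, rad: 0 slow (blue mark, towards the bowl), 0.7 middle (yellow mark), 1.4 fast (red mark), stop at 1.5; grows counter-clockwise seen from above. At 0.7 the lever points along the grinder's -x. It stays where it is left; about 1 N at the knob moves it.
- lever_hinge (a point): Point on the lever's upright pivot axis, level with the grasp point of its knob (110 mm above the trolley).
- lever_knob (a point): Middle of the lever's grip, 110 mm above the trolley and 60 mm from the pivot axis: an upright black round post, 15 mm across, standing from the lever arm (top of the arm 79 mm above the trolley) to 122 mm above the trolley.
- switch_ring (a joint): Angle of the hidden sprung ring under the collar that the lugs push round, rad; 0 at rest, grows clockwise seen from above. It reads the lid's turn less about 0.12 of play: 0.49 at the yellow mark. It resists with 0.12 N m at the start, 0.17 N m at the yellow mark; let go, the lid springs back. The lugs meet the lock's sprung balls at 0.94 rad of lid turn and click over them at about 1.1.
- lid: Grinder lid, grey with a blue grip bar, about 140 g, loose, upright on the trolley. Origin in the centre of its underside, z up. A plug 53 mm across, its lowest 8 mm tapered from 42 mm, carries a flange 84 mm across, z = 26 to 33 mm. Fully home, the flange lies on the collar and the origin is 26 mm below the bowl's mouth; before turning, lugs and bar lie along the grinder's x axis.
- lid_bar (a point): Middle of the lid's grip bar, 54 mm above the lid's origin. The bar runs along the lid's x axis: 62 mm long, 16 mm wide, z = 33 to 65 mm above the origin. Under its ends (yellow pointers on the flange) two lugs reach out to 35 mm from the axis along the lid's +x and -x, 10 mm wide, z = 9 to 16.5 mm; either lug fits either slot.
- storage_cover: Bystander: plain white round cover without lugs, 84 mm across, 11 mm thick, with a knob 22 mm across to 27 mm height. Origin under its centre.
- medicine_cup: Bystander: small orange medicine cup, 42 mm across, 36 mm high. Origin under its centre.
- pill_bottle: Bystander: amber pill jar with a white cap, 44 mm across, 75 mm high. Origin under its centre.
- saline_bottle: Bystander: clear bottle with a red cap, 80 mm across, 185 mm high. Origin under its centre.
- pill_tray: Bystander: clear pill tray with four compartments, 60 by 160 mm, 25 mm high. Origin under its centre.
- carton: Bystander: small white and green tablet carton, 45 by 95 mm, 30 mm high. Origin under its centre.

How it is judged (in metres and radians):
On the way, in this order (a step that is already met when the one before it is completed fails the run):
1. the speed lever stands at its middle mark (value of joint speed_lever between 0.58 and 0.82 rad), for 0.2 s.
2. the lid sits fully home in the bowl's slots (horizontal distance between lid and bowl_mouth below 0.005 m and z of lid in the frame of bowl_mouth between -0.03 and -0.0225 m and angle between lid's own z axis and vertical below 0.08 rad and value of joint switch_ring below 0.2 rad and angle between the x axis of lid and the x axis of grinder, either way round below 0.3 rad), for 0.1 s.
At the end, for the whole second after the job is handed in: Speed lever at 0.7 +- 0.12 rad; lid fully home (origin 22.5 to 30 mm below the bowl's mouth, within 5 mm of its axis, level within 0.08 rad), turned 0.44 to 0.79 rad clockwise from the slots (switch ring 0.30 to 0.69), still, and gripped by the fingers with over 2 N (all of step 1 and horizontal distance between lid and bowl_mouth below 0.005 m and z of lid in the frame of bowl_mouth between -0.03 and -0.0225 m and angle between lid's own z axis and vertical below 0.08 rad and value of joint switch_ring between 0.3 and 0.69 rad and angle between the x axis of lid and the x axis of grinder, either way round between 0.44 and 0.79 rad and contact force between the fingers and lid above 2 N and angular speed of lid below 0.15 rad/s); the arm keeps its last pose, push and grip.
It fails at once if the lid reaches the lock click (value of joint switch_ring above 0.9 rad).
It fails at once if a bystander is moved more than 25 mm or tipped (distance of any of storage_cover, medicine_cup, pill_bottle, saline_bottle, pill_tray, carton from where it was at the start of the episode above 0.025 m or angle between any of storage_cover, medicine_cup, pill_bottle, saline_bottle, pill_tray, carton's own z axis and vertical above 0.5 rad).
It also fails if it takes over 58 s, if anything falls off the work surface, if the arm or the gripper's body presses on something with over 40 N, if the wrist force passes 120 N, or if a joint passes its speed limit or range.

### The arm

A 6-joint arm with a two-finger parallel gripper is mounted at the origin on the work surface. World frame = base frame: x ahead of the robot, y to its left, z up, the work surface at z = 0. Lengths are in m, angles in degrees, forces in N, time in s.
With the tool pointing down it reaches from about 0.35 to 0.875 m from the base axis. Payload 4.2 kg.
Tool frame: the origin (TCP) lies on the front face of the gripper's body, between the roots of the fingers; the fingertips stand 70 mm ahead of it and the grasp point (between the pads) lies 51 mm ahead of it (r.nose_length is the distance from the TCP to the fingertips, in m); z points along the fingers, y is the direction in which the jaws open and shut (so a half turn about z gives the same grasp; the last joint's range is limited). The gripper opens to 87 mm and grips with 3 to 60 N. Pads are 19 mm wide; open, the fingers measure 117 mm over their backs; the gripper's body (75 mm by 190 mm) begins 51 mm behind the grasp point.
Start: joints at [86.15, 22.042, 0.453, 0, -68.411, -14.817], TCP at [0.2, 0.592, 0.292] pointing down, gripper open.
Joint ranges: [-179.83, 179.83], [-69.29, 118.12], [-61.27, 80.66], [-181.25, 117.63], [-171.15, -9.14], [-177.46, 177.46]. Speed limits (degrees/s): [159.86, 159.86, 180, 180, 180, 180].

### API

Orientations are given as a 3x3 rotation matrix whose columns are the frame's x, y, z axes.
In Python, from station import telemetry, capture, order, r gives the robot as it stands.
- The arm moves only by the tool drive_tool, never from a script. Its argument "series" is a list of rows, each a list of 4 numbers: the shift along the tool's x, y, z as a fraction of full scale, then the turn about the tool's z as a fraction of full scale. In form: [[dx, dy, dz, turn], ...]. A call has 1 to 10 rows; each row is the pose to reach, as a shift and turn from the pose commanded when the call began, along the tool's axes at that moment; what a row does not reach only later rows make up. Full scale, the value 1, is 0.12 m for a shift and 2 rad for a turn. A row lasts 1/8 s, in which the tool goes at most 62.5 mm and 10.7 degrees, less where a joint would pass 70% of its speed; a pose out of reach is approached as far as the arm can. A call with a number of a shift or a turn outside -1 to 1 is refused whole. A call with a gripper value outside its range is refused whole. "fingers" is the finger opening in mm, from 0 to 87, set as the call begins (left out, the last holds). The fingers move at their own pace and stop on an object; the grip force is fixed at half the most. Time passes only in rows, so rows that repeat a pose let the fingers close. It gives the time, the measured TCP pose, the force and the opening at its end, in the units of the state.
- telemetry.sense(): the state, without advancing time (a new reading comes with each control period).
- capture(name): name is "scene" or "top"; returns a dict with "color" (384x512x3 uint8, blue, green, red), "fx", "fy", "cx", "cy" (pixels), "eye" and "attitude" of the camera in the world. Camera axes: x right, y up, looking along -z (the intrinsics and any distortion apply to the point x, -y, -z); pixel columns grow to the right and rows downward; lengths in m; the calibration is good to about 2 mm. A picture is of the moment at which its call begins. There is no depth.
- order.finish_job(): hands the job in, once; it reports no verdict.
The state is a dict: "time_s": time; "joints": joint angles; "joint_velocities": joint speeds; "effort": joint torques, N m; "tcp_pos": TCP position; "ee_rot": TCP orientation; "wrist_force": force on the tool from outside, world axes, zero at the start; "moment": the same for the moment, N m; "gripper_width": opening from 0.0 (shut) to 1.0 (fully open).
Only numpy, scipy, OpenCV 4.12 (cv2) and the standard library are available. Lean on these libraries where they do the work, as an engineer would, in place of code of your own. Each camera call takes 0.05 s, during which the arm holds its last target. There are 200 camera calls.

## Working session

There is one attempt and no reset: what is moved stays moved. The work goes in short steps, Python scripts to look and compute and a tool call to move; the robot and the scene stay as the last step left them, time stands still between calls to the robot, and variables do not carry over. Pictures are saved under pics/ and viewed, about 8 in all and at most 12, crops included, and the job is handed in when it is done.

Besides the shell and the picture viewer there is one more tool, called as name(argument=value, ...), one argument or row to a line, values as JSON. drive_tool: Moves the arm, as the interface text tells. Shift numbers are shares of 0.12 m and turn numbers shares of 2 rad, none past 1 either way. Its arguments: {"type":"object","properties":{"series":{"type":"array","items":{"type":"array","items":{"type":"number","minimum":-1,"maximum":1}}},"fingers":{"type":"number"}},"required":["series"]}

```bash
ls; mkdir -p pics
python3 - <<'E'
from station import telemetry, capture, order, r
import cv2, numpy as np
print(telemetry.sense())
for n in("scene","top"):
    c=capture(n); cv2.imwrite(f"pics/{n}0.png",c["color"]); print(n,{k:np.round(v,4).tolist() for k,v in c.items() if k!="color"})
E
```

```text
pics
{'time_s': 0.0, 'joints': array([ 8.61513517e+01,  2.20908775e+01,  3.79992465e-01, -3.01145136e-02,
       -6.84124423e+01, -1.48158574e+01]), 'joint_velocities': array([-0.02768445,  0.0395459 , -0.188002  ,  0.00491789,  0.0204742 ,
       -0.05697564]), 'effort': array([ 9.96076560e-04, -3.90672147e+01,  1.87403798e+01,  4.21970129e+00,
        1.09106980e-02, -1.95507823e-04]), 'tcp_pos': array([0.19985076, 0.59170374, 0.29115677]), 'ee_rot': array([[ 9.47346666e-01, -3.20209143e-01, -6.32100557e-04],
       [-3.20209757e-01, -9.47344309e-01, -2.11475978e-03],
       [ 7.83485519e-05,  2.20581539e-03, -9.99997564e-01]]), 'wrist_force': array([ 0.32028908, -0.38203251, -0.00435451]), 'moment': array([-0.00411293,  0.01479966,  0.00478819]), 'gripper_width': 1.0014726807796428}
scene {'fx': 479.9577, 'fy': 479.9577, 'cx': 250.7326, 'cy': 193.2144, 'eye': [1.2175, -0.8264, 1.2654], 'attitude': [[0.7636, -0.4632, 0.4498], [0.6457, 0.5412, -0.5387], [0.0061, 0.7018, 0.7123]]}
top {'fx': 491.7579, 'fy': 491.7579, 'cx': 260.3826, 'cy': 191.9922, 'eye': [0.3337, 0.0703, 1.4273], 'attitude': [[-0.0014, 0.9918, -0.1279], [-1.0, -0.0018, -0.0028], [-0.003, 0.1279, 0.9918]]}
```

View pics/top0.png

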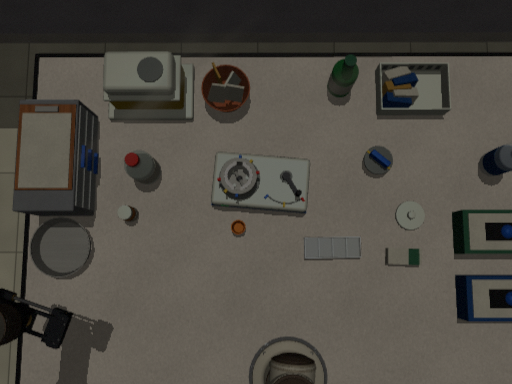

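View pics/scene0.png

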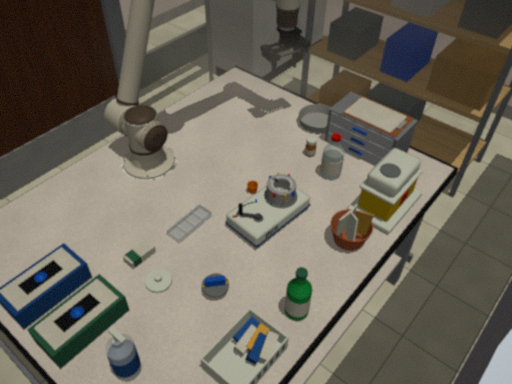

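The top view shows the bowl at about (239,177), the lever pivot at (287,177) with its knob near (297,192), so it points to the fast side, and the lid at (379,159). The scene view shows the bowl at (282,187), the lever knob at (240,210) and the lid at (215,285). Next I'll take enlarged crops to get precise pixels.

```bash
cat > h.py <<'E'
import cv2, numpy as np, sys
from station import telemetry, capture, order, r
def ray(c,u,v):
    d=np.array([(u-c["cx"])/c["fx"],-(v-c["cy"])/c["fy"],-1.0]); return np.array(c["eye"]),np.array(c["attitude"])@d
def onz(c,u,v,z):
    e,d=ray(c,u,v); return e+d*(z-e[2])/d[2]
def pix(c,p):
    q=np.array(c["attitude"]).T@(np.array(p)-c["eye"]); return np.array([c["cx"]-c["fx"]*q[0]/q[2],c["cy"]+c["fy"]*q[1]/q[2]])
def crop(c,x0,y0,w,h,k): return cv2.resize(c["color"][y0:y0+h,x0:x0+w],None,fx=k,fy=k,interpolation=cv2.INTER_CUBIC)
E
python3 - <<'E'
from h import *
t=capture("top"); s=capture("scene")
a=crop(t,205,145,112,75,7); cv2.imwrite("pics/a.png",np.clip(a*1.3,0,255).astype(np.uint8))
b=crop(s,195,165,120,130,4); cv2.imwrite("pics/b.png",np.clip(b*1.3,0,255).astype(np.uint8))
for n,c in(("t",t),("s",s)):
    hsv=cv2.cvtColor(c["color"],cv2.COLOR_BGR2HSV)
    for nm,lo,hi in(("blue",(100,90,40),(130,255,255)),("yel",(20,110,90),(35,255,255)),("red",(0,140,60),(8,255,255)),("blk",(0,0,0),(180,255,38))):
        m=cv2.inRange(hsv,lo,hi); k,_,st,ce=cv2.connectedComponentsWithStats(m)
        print(n,nm,[(int(st[i,4]),ce[i].round(1).tolist()) for i in range(1,k) if st[i,4]<150 and 200<ce[i][0]<400 and 140<ce[i][1]<300])
E
```

```text
t blue [(123, [380.5, 157.5]), (7, [239.7, 156.0]), (9, [236.0, 195.0]), (9, [265.7, 196.3]), (1, [305.0, 212.0])]
t yel [(2, [368.5, 151.5]), (5, [250.4, 160.8]), (1, [389.0, 168.0]), (6, [225.2, 189.8]), (9, [283.6, 204.1])]
t red [(8, [257.1, 171.9]), (9, [219.0, 179.0]), (6, [302.2, 199.0])]
t blk [(94, [377.5, 161.4]), (20, [239.0, 163.5]), (5, [364.4, 164.0]), (1, [233.0, 167.0]), (2, [367.5, 169.5]), (128, [290.8, 183.8]), (16, [238.8, 177.9]), (11, [221.5, 186.1]), (13, [215.2, 204.5]), (97, [267.4, 209.0]), (3, [232.0, 227.0]), (14, [386.0, 255.5])]
s blue [(46, [357.2, 141.0]), (42, [355.3, 150.7]), (1, [270.0, 176.0]), (13, [292.8, 193.0]), (1, [256.0, 200.0]), (2, [272.5, 233.5]), (8, [256.0, 245.4])]
s yel [(1, [278.0, 173.0]), (1, [362.0, 190.0]), (1, [361.0, 193.0]), (10, [284.5, 196.0]), (1, [379.0, 198.0]), (105, [392.8, 209.2]), (1, [385.0, 205.0]), (1, [389.0, 205.0]), (34, [368.5, 213.4]), (1, [358.0, 218.0]), (1, [384.0, 220.0]), (1, [357.0, 229.0]), (5, [226.8, 282.4]), (5, [202.8, 285.6])]
s red [(10, [273.8, 194.5]), (2, [234.5, 216.0]), (1, [340.0, 216.0]), (1, [333.0, 224.0]), (3, [370.3, 229.3]), (1, [332.0, 230.0]), (2, [367.5, 235.0]), (1, [337.0, 237.0]), (1, [357.0, 236.0]), (1, [362.0, 236.0]), (3, [339.0, 238.7]), (1, [336.0, 241.0]), (4, [339.8, 242.0]), (1, [343.0, 241.0]), (1, [363.0, 241.0]), (1, [346.0, 243.0]), (3, [349.0, 243.7]), (1, [353.0, 243.0]), (1, [356.0, 243.0]), (1, [358.0, 242.0]), (1, [362.0, 243.0]), (1, [346.0, 245.0]), (1, [356.0, 245.0]), (4, [359.2, 245.0]), (2, [341.5, 246.5]), (1, [345.0, 247.0]), (4, [352.8, 246.5]), (1, [357.0, 247.0]), (1, [355.0, 248.0])]
s blk [(25, [240.2, 209.7])]
```

View pics/a.png

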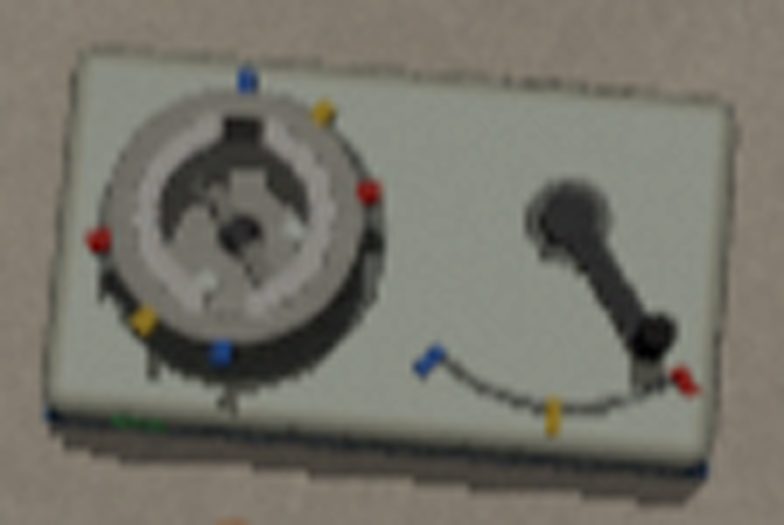

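View pics/b.png

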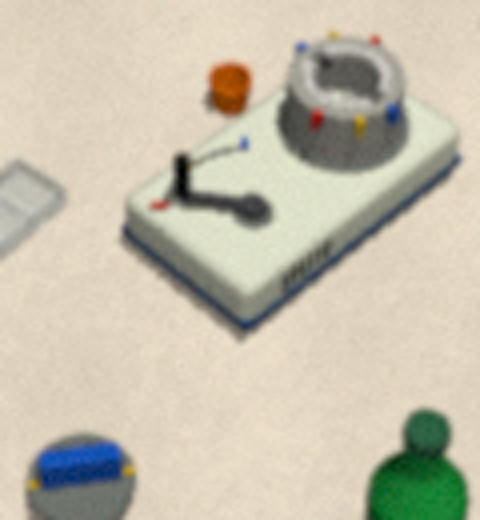

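```bash
cat > m.py <<'E'
from h import *
t=capture("top"); s=capture("scene")
def show(n,v): print(n,np.round(v,4).tolist())
T=[(239.7,156),(250.4,160.8),(257.1,171.9),(236,195),(225.2,189.8),(219,179)]
P=np.array([onz(t,*p,.125) for p in T]); c=P.mean(0); show("bowl top",c); 
rel=P-c; show("r",np.linalg.norm(rel[:,:2],axis=1))
ang=np.degrees(np.arctan2(rel[:,1],rel[:,0])); show("yaw ests",(ang+np.array([0,35,75,180,215,255])+180)%360-180)
S={(292.8,193.):0,(284.5,196):215-180,(273.8,194.5):75}
Ps=np.array([onz(s,292.8,193,.125),onz(s,284.5,196,.125),onz(s,273.8,194.5,.125),onz(s,270,176,.125)])
show("scene slots mid",(Ps[0]+Ps[3])/2); show("scene slots r", np.linalg.norm(Ps[0]-Ps[3])/2)
yaw=np.radians(np.mean((ang+np.array([0,35,75,180,215,255])+180)%360-180)); R=np.array([[np.cos(yaw),-np.sin(yaw)],[np.sin(yaw),np.cos(yaw)]])
for z in(.066,.072,.08): show(f"pivot z{z}",R.T@(onz(t,286.2,175.8,z)-c)[:2])
k=onz(t,298.6,192.9,.122); show("knob top",k); k2=onz(s,240.5,204.7,.122); show("knob scene",k2)
for n,q in(("b",(265.7,196.3)),("y",(283.6,204.1)),("r",(302.2,199))): show("lev mark "+n,R.T@(onz(t,*q,.066)-c)[:2])
show("knob g",R.T@(k-c)[:2])
a,b=onz(t,368.5,151.5,.033),onz(t,389,168,.033); show("lid top",(a+b)/2); d=a-b; print(np.degrees(np.arctan2(d[1],d[0])),np.linalg.norm(d))
a,b=onz(s,226.8,282.4,.033),onz(s,202.8,285.6,.033); show("lid scene",(a+b)/2); d=a-b; print(np.degrees(np.arctan2(d[1],d[0])),np.linalg.norm(d))
for cc,n in((t,"t"),(s,"s")):
    hsv=cv2.cvtColor(cc["color"],cv2.COLOR_BGR2HSV); m=cv2.inRange(hsv,(100,90,95 if n=="t" else 60),(130,255,255)); 
    if n=="t": m[:,:360]=0;m[:,395:]=0;m[:140]=0;m[175:]=0
    else: m[:,:195]=0;m[:,235:]=0;m[:270]=0;m[300:]=0
    cs,_=cv2.findContours(m,0,2); cn=max(cs,key=cv2.contourArea); rc=cv2.minAreaRect(cn); box=cv2.boxPoints(rc); print(n,rc)
    w=np.array([onz(cc,*p,.065)[:2] for p in box]); show("bar top box",w.mean(0)); e=w-np.roll(w,1,0); show("edges",[[np.linalg.norm(i),np.degrees(np.arctan2(i[1],i[0]))] for i in e])
# flange circle
g=t["color"]
E
python3 m.py
```

```text
bowl top [0.5468, 0.1342, 0.125]
r [0.0531, 0.0519, 0.0523, 0.0533, 0.0516, 0.0516]
yaw ests [-4.9246, -5.128, -4.7313, -5.2771, -5.9417, -4.0876]
scene slots mid [0.5487, 0.1357, 0.125]
scene slots r 0.0552
pivot z0.066 [0.0197, -0.1312]
pivot z0.072 [0.0187, -0.131]
pivot z0.08 [0.0174, -0.1307]
knob top [0.4994, -0.0282, 0.122]
knob scene [0.504, -0.0236, 0.122]
lev mark b [-0.0429, -0.0789]
lev mark y [-0.0604, -0.1303]
lev mark r [-0.0417, -0.1808]
knob g [-0.0329, -0.1659]
lid top [0.6067, -0.2669, 0.033]
49.86040436632864 0.07516879735279756
lid scene [0.6063, -0.2608, 0.033]
49.487304896679085 0.07319964294415647Traceback (most recent call last):
  File "m.py", line 22, in <module>
    cs,_=cv2.findContours(m,0,2); cn=max(cs,key=cv2.contourArea); rc=cv2.minAreaRect(cn); box=cv2.boxPoints(rc); print(n,rc)
                                     ~~~^^^^^^^^^^^^^^^^^^^^^^^^
ValueError: max() iterable argument is empty
```

The marks agree: radii are 52 mm, grinder yaw is about -5°, the lever is at about 1.3 rad and the lid yaw is about 49.7°. I'll start moving towards the knob.

drive_tool(
  series=[
    [0.5,0.5,0,0],
    [1,1,0,0],
    [1,1,0,0],
    [1,1,0,0],
  ],
  fingers=60,
)

```text
time_s: 0.8
tcp_pos: [0.2762, 0.4375, 0.2928]
ee_rot: [[0.946, -0.323, -0.0], [-0.323, -0.946, 0.0], [-0.0, -0.0, -1.0]]
wrist_force: [0.2, -0.2, -0.9]
gripper_width: 0.707
```

drive_tool(
  series=[
    [0.5,0.5,0,0],
    [1,1,0,0],
    [1,1,0,0],
    [1,1,0,0],
  ],
)

```text
time_s: 1.3
tcp_pos: [0.3513, 0.2866, 0.2925]
ee_rot: [[0.946, -0.323, 0.0], [-0.323, -0.946, 0.0], [0.0, -0.0, -1.0]]
wrist_force: [-0.6, 0.7, 0.5]
gripper_width: 0.692
```

drive_tool(
  series=[
    [0.5,0.5,0,0],
    [1,1,0,0],
    [1,1,0,0],
    [1,1,0,0],
  ],
)

```text
time_s: 1.8
tcp_pos: [0.427, 0.1351, 0.2922]
ee_rot: [[0.946, -0.323, 0.0], [-0.323, -0.946, -0.0], [0.0, -0.0, -1.0]]
wrist_force: [-0.3, 0.3, 0.3]
gripper_width: 0.69
```

drive_tool(
  series=[
    [0.5,0.5,0,-0.1],
    [1,1,0,-0.2],
    [1,1,0,-0.268],
    [1,1,0,-0.268],
    [1,1,0,-0.268],
  ],
)

```text
time_s: 2.42
tcp_pos: [0.5019, -0.0154, 0.2918]
ee_rot: [[0.978, 0.208, -0.0], [0.208, -0.978, 0.0], [-0.0, -0.0, -1.0]]
wrist_force: [0.2, -0.4, 0.9]
gripper_width: 0.691
```

```bash
cat >> h.py <<'E'
def yaw():
    R=telemetry.sense()["ee_rot"]; return np.degrees(np.arctan2(R[1,1],R[0,1]))
def to(x,y,z,ya=None):
    s=telemetry.sense(); R=s["ee_rot"]; d=R.T@(np.array([x,y,z])-s["tcp_pos"])/.12
    t=0 if ya is None else -np.radians((ya-yaw()+90)%180-90)/2
    print("t%.2f"%s["time_s"],"tcp",s["tcp_pos"].round(4),"yaw %.1f"%yaw(),"F",s["wrist_force"].round(1),"M",s["moment"].round(2),"g %.3f"%s["gripper_width"],"j",s["joints"].round(0),"\n ->",d.round(3),round(t,3))
E
sed -i 's/95 if n=="t" else 60/60/; s/max(cs/max(cs/' m.py
python3 -c "
from h import *
to(.501,-.027,.161,-78)"; python3 m.py | tail -6
```

```text
t2.42 tcp [ 0.5019 -0.0154  0.2918] yaw -78.0 F [ 0.2 -0.4  0.9] M [ 0.07  0.08 -0.01] g 0.691 j [ 17.  10. -16.  -0. -64.  85.] 
 -> [-0.027  0.093  1.09 ] -0.0
t ((380.7073669433594, 157.36585998535156), (21.55198097229004, 4.997560501098633), 38.65980529785156)
bar top box [0.6072, -0.2649]
edges [[0.0602, 50.0303], [0.0145, -39.2199], [0.0602, -130.0201], [0.0144, 140.5381]]
s ((214.87838745117188, 280.7702331542969), (9.699540138244629, 20.54987335205078), 80.53767395019531)
bar top box [0.6144, -0.2669]
edges [[0.0344, 141.9529], [0.0614, 51.8822], [0.0346, -39.7285], [0.0604, -128.3183]]
```

drive_tool(
  series=[
    [-0.03,0.09,0.4,0],
    [-0.03,0.09,0.9,0],
    [-0.03,0.09,1,0],
    [-0.03,0.09,1,0],
  ],
)

```text
time_s: 3.02
tcp_pos: [0.5006, -0.0266, 0.1729]
ee_rot: [[0.978, 0.21, 0.0], [0.21, -0.978, -0.001], [0.0, 0.001, -1.0]]
wrist_force: [0.3, 0.5, 0.7]
gripper_width: 0.684
```

drive_tool(
  series=[
    [0,0,0.09,0],
    [0,0,0.09,0],
    [0,0,0.09,0],
    [0,0,0.09,0],
    [0,0,0.09,0],
    [0,0,0.09,0],
  ],
  fingers=0,
)

```text
time_s: 3.78
tcp_pos: [0.4999, -0.0276, 0.1616]
ee_rot: [[0.978, 0.209, 0.0], [0.209, -0.978, -0.0], [0.0, 0.0, -1.0]]
wrist_force: [0.3, 0.4, 1.4]
gripper_width: 0.162
```

Run:
```python
from h import *
y=np.radians(-5); R=np.array([[np.cos(y),-np.sin(y)],[np.sin(y),np.cos(y)]]); c=np.array([.547,.1345])
p=c+R@np.array([.018,-.1305])
for a in(1.31,1.1,.9,.7): k=p+R@(.06*np.array([-np.cos(a-.7),-np.sin(a-.7)])); print(a,k.round(4)); to(*k,.161)
t=capture("top"); cv2.imwrite("pics/c.png",crop(t,205,145,112,75,6))
```

```text
1.31 [ 0.5016 -0.027 ]
t3.77 tcp [ 0.4999 -0.0276  0.1616] yaw -78.0 F [0.3 0.4 1.4] M [-0.12  0.05 -0.02] g 0.162 j [ 15.  18. -27.   0. -45.  87.] 
 -> [ 0.014 -0.002  0.005] 0
1.1 [ 0.4965 -0.0155]
t3.77 tcp [ 0.4999 -0.0276  0.1616] yaw -78.0 F [0.3 0.4 1.4] M [-0.12  0.05 -0.02] g 0.162 j [ 15.  18. -27.   0. -45.  87.] 
 -> [-0.007 -0.105  0.005] 0
0.9 [ 0.4939 -0.0038]
t3.77 tcp [ 0.4999 -0.0276  0.1616] yaw -78.0 F [0.3 0.4 1.4] M [-0.12  0.05 -0.02] g 0.162 j [ 15.  18. -27.   0. -45.  87.] 
 -> [-0.008 -0.205  0.005] 0
0.7 [0.4938 0.0082]
t3.77 tcp [ 0.4999 -0.0276  0.1616] yaw -78.0 F [0.3 0.4 1.4] M [-0.12  0.05 -0.02] g 0.162 j [ 15.  18. -27.   0. -45.  87.] 
 -> [ 0.012 -0.302  0.005] 0
```

View pics/c.png

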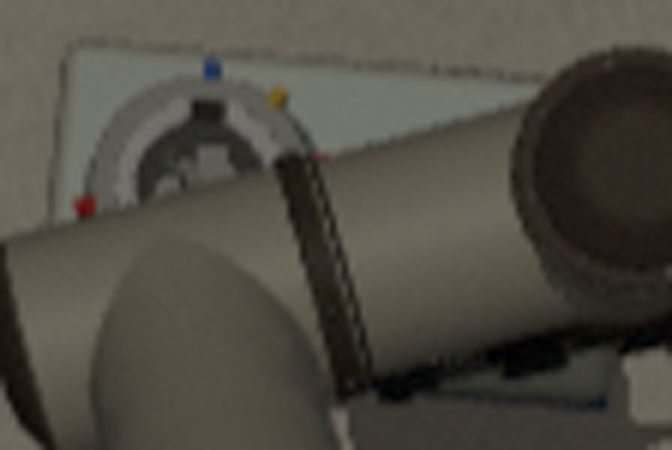

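The view is blocked by the arm (the bowl's marks show at upper left), but the 14 mm opening says the 15 mm knob is gripped. I'll swing it along the arc.

drive_tool(
  series=[
    [-0.012,-0.05,0,0],
    [-0.02,-0.105,0,0],
    [-0.022,-0.155,0,0],
    [-0.02,-0.205,0,0],
    [-0.01,-0.255,0,0],
    [0.0,-0.302,0,0],
    [0.0,-0.302,0,0],
    [0.0,-0.302,0,0],
  ],
)

```text
time_s: 4.82
tcp_pos: [0.4902, 0.0069, 0.1613]
ee_rot: [[0.978, 0.207, -0.005], [0.207, -0.978, -0.002], [-0.006, 0.001, -1.0]]
wrist_force: [-4.1, -2.9, 3.9]
gripper_width: 0.161
```

```bash
python3 -c "
from h import *
to(.4938,.0082,.161)"
```

```text
t4.83 tcp [0.4902 0.0069 0.1613] yaw -78.0 F [-4.1 -2.9  3.9] M [-1.02  1.15 -0.35] g 0.161 j [ 20.  17. -28.   0. -45.  82.] 
 -> [ 0.032 -0.004  0.002] 0
```

drive_tool(
  series=[
    [0.03,0,0,0],
    [0.03,0,0,0],
    [0.03,0,0,0],
    [0.03,0,-0.2,0],
    [0.03,0,-0.6,0],
    [0.03,0,-0.9,0],
    [0.03,0,-0.9,0],
  ],
  fingers=50,
)

```text
time_s: 5.7
tcp_pos: [0.4973, 0.0091, 0.2727]
ee_rot: [[0.978, 0.209, 0.007], [0.209, -0.978, 0.002], [0.008, -0.0, -1.0]]
wrist_force: [-0.4, -0.1, 0.1]
gripper_width: 0.573
```

```bash
python3 -c "
from h import *
to(.607,-.2655,.11,-40)"
```

```text
t5.70 tcp [0.4973 0.0091 0.2727] yaw -77.9 F [-0.4 -0.1  0.1] M [-0.05 -0.01  0.01] g 0.573 j [ 20.  10. -19.   0. -60.  82.] 
 -> [0.405 2.43  1.358] -0.331
```

drive_tool(
  series=[
    [0.1,0.5,0,0],
    [0.2,1,0,0],
    [0.2,1,0,0],
    [0.2,1,0,0],
  ],
  fingers=60,
)

```text
time_s: 6.2
tcp_pos: [0.5438, -0.1039, 0.2681]
ee_rot: [[0.978, 0.208, -0.003], [0.208, -0.978, 0.0], [-0.002, -0.001, -1.0]]
wrist_force: [0.6, 0.2, 1.0]
gripper_width: 0.693
```

drive_tool(
  series=[
    [0.1,0.5,0,-0.09],
    [0.2,1,0,-0.18],
    [0.2,1,0,-0.27],
    [0.2,1,0,-0.33],
    [0.2,1,0,-0.33],
    [0.2,1,0,-0.33],
  ],
)

```text
time_s: 6.95
tcp_pos: [0.5928, -0.215, 0.2695]
ee_rot: [[0.645, 0.764, -0.0], [0.764, -0.645, 0.0], [0.0, -0.0, -1.0]]
wrist_force: [0.2, -0.6, 0.2]
gripper_width: 0.689
```

Run:
```python
from h import *
to(.607,-.2655,.11,-40)
t=capture("top"); cv2.imwrite("pics/d.png",crop(t,205,140,200,90,4))
```

```text
t6.95 tcp [ 0.5928 -0.215   0.2695] yaw -40.2 F [ 0.2 -0.6  0.2] M [-0.04 -0.06 -0.01] g 0.689 j [ -5.  23.  -1.  -0. -66. 145.] 
 -> [-0.246  0.362  1.329] -0.001
```

View pics/d.png

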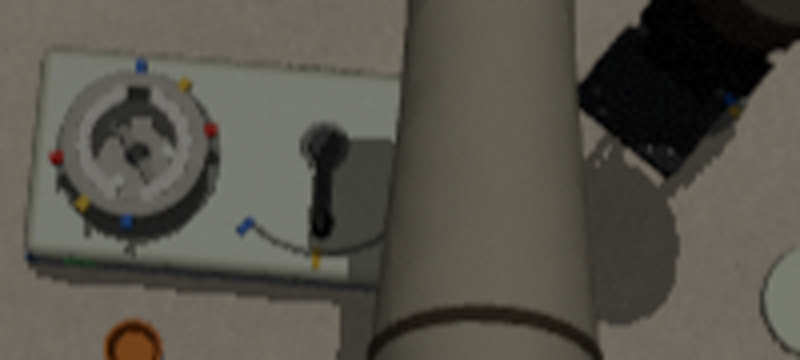

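The lever arm (pivot at crop (324,143), knob (321,218)) points at the yellow mark (316,260). The lid is partly hidden under the gripper. I'll go down on it.

drive_tool(
  series=[
    [-0.25,0.36,0.3,0],
    [-0.25,0.36,0.8,0],
    [-0.25,0.36,1,0],
    [-0.25,0.36,1,0],
  ],
)

```text
time_s: 7.5
tcp_pos: [0.6054, -0.2664, 0.147]
ee_rot: [[0.645, 0.764, -0.005], [0.764, -0.645, 0.001], [-0.003, -0.005, -1.0]]
wrist_force: [0.5, -0.6, 0.1]
gripper_width: 0.689
```

Run:
```python
from h import *
to(.607,-.2655,.11,-40)
t=capture("top"); print(pix(t,(.4938,.0082,.122)), "seen ~(285.1,194)")
s=capture("scene"); cv2.imwrite("pics/e.png",crop(s,150,230,140,100,5))
```

```text
t7.50 tcp [ 0.6054 -0.2664  0.147 ] yaw -40.2 F [ 0.5 -0.6  0.1] M [-0.06 -0.07  0.01] g 0.689 j [-10.  33.  -4.  -0. -54. 150.] 
 -> [0.015 0.007 0.308] -0.002
[284.99397797 195.01509028] seen ~(285.1,194)
```

View pics/e.png

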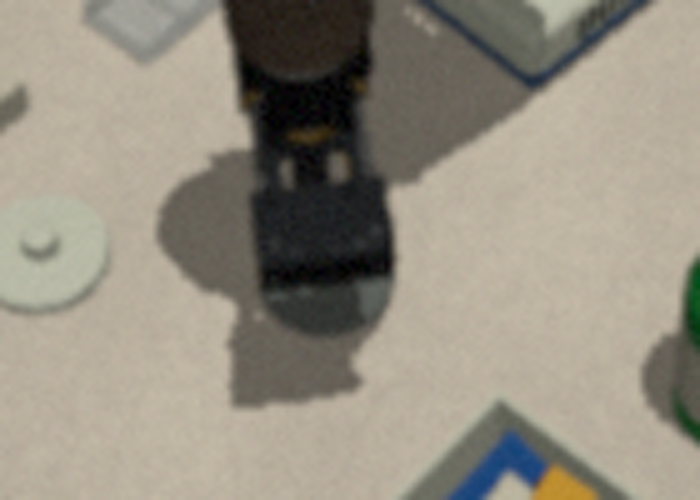

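The gripper is over the lid, with the flange visible at crop (325,300). I'll lower and grip.

drive_tool(
  series=[
    [0.015,0.007,0.15,0],
    [0.015,0.007,0.3,0],
    [0.015,0.007,0.31,0],
    [0.015,0.007,0.31,0],
  ],
)

```text
time_s: 8.1
tcp_pos: [0.6084, -0.2661, 0.112]
ee_rot: [[0.645, 0.765, -0.0], [0.765, -0.645, -0.0], [-0.0, -0.0, -1.0]]
wrist_force: [-0.2, -1.0, 1.1]
gripper_width: 0.692
```

drive_tool(
  series=[
    [0,0,0,0],
    [0,0,0,0],
    [0,0,0,0],
    [0,0,0,0],
    [0,0,0,0],
    [0,0,0,0],
  ],
  fingers=0,
)

```text
time_s: 8.85
tcp_pos: [0.6082, -0.2659, 0.1121]
ee_rot: [[0.645, 0.764, -0.0], [0.764, -0.645, 0.0], [-0.0, -0.001, -1.0]]
wrist_force: [0.6, 0.6, -1.5]
gripper_width: 0.185
```

```bash
python3 -c "
from h import *
to(.607,-.2655,.292,-40)"
```

```text
t8.85 tcp [ 0.6082 -0.2659  0.1121] yaw -40.1 F [ 0.6  0.6 -1.5] M [-0.02 -0.02  0.01] g 0.185 j [-10.  35.  -6.  -0. -49. 150.] 
 -> [-0.004 -0.011 -1.5  ] -0.001
```

drive_tool(
  series=[
    [0,0,-0.2,0],
    [0,0,-0.6,0],
    [0,0,-1,0],
    [0,0,-1,0],
  ],
)

```text
time_s: 9.35
tcp_pos: [0.6103, -0.2666, 0.2374]
ee_rot: [[0.644, 0.765, 0.01], [0.765, -0.644, -0.003], [0.004, 0.009, -1.0]]
wrist_force: [-1.3, -0.2, -3.0]
gripper_width: 0.183
```

drive_tool(
  series=[
    [0,0,-0.4,0.05],
    [0,0,-0.4,0.12],
    [0,-0.4,-0.4,0.2],
    [0,-0.8,-0.4,0.28],
    [0,-1,-0.4,0.36],
    [0,-1,-0.4,0.44],
    [0,-1,-0.4,0.48],
    [0,-1,-0.4,0.48],
  ],
)

```text
time_s: 10.35
tcp_pos: [0.516, -0.1885, 0.279]
ee_rot: [[0.996, -0.089, -0.002], [-0.089, -0.996, 0.001], [-0.002, -0.0, -1.0]]
wrist_force: [-0.3, 0.4, -1.4]
gripper_width: 0.181
```

```bash
python3 -c "
from h import *
to(.547,.1345,.28,-95)"
```

```text
t10.35 tcp [ 0.516  -0.1885  0.279 ] yaw -95.1 F [-0.3  0.4 -1.4] M [-0.07 -0.   -0.01] g 0.181 j [ -3.  15. -11.  -0. -63.  88.] 
 -> [ 0.018 -2.704 -0.007] -0.001
```

drive_tool(
  series=[
    [0,-0.3,0,0],
    [0,-0.7,0,0],
    [0,-1,0,0],
    [0,-1,0,0],
  ],
)

```text
time_s: 10.85
tcp_pos: [0.5273, -0.0673, 0.2796]
ee_rot: [[0.996, -0.085, -0.001], [-0.085, -0.996, 0.0], [-0.001, -0.0, -1.0]]
wrist_force: [-0.5, -0.8, -1.4]
gripper_width: 0.179
```

drive_tool(
  series=[
    [0,-0.4,0,0],
    [0,-0.8,0,0],
    [0,-1,0,0],
    [0,-1,0,0],
  ],
)

```text
time_s: 11.35
tcp_pos: [0.5381, 0.0509, 0.2796]
ee_rot: [[0.996, -0.087, -0.001], [-0.087, -0.996, -0.0], [-0.001, 0.0, -1.0]]
wrist_force: [-0.2, 0.9, -1.8]
gripper_width: 0.182
```

drive_tool(
  series=[
    [0,-0.3,0,0],
    [0,-0.55,0,0],
    [0,-0.66,0,0],
    [0,-0.66,0,0],
    [0,-0.66,0,0],
  ],
)

```text
time_s: 11.98
tcp_pos: [0.5451, 0.128, 0.2801]
ee_rot: [[0.996, -0.091, -0.001], [-0.091, -0.996, -0.0], [-0.001, 0.0, -1.0]]
wrist_force: [0.6, -0.4, -1.7]
gripper_width: 0.185
```

Run:
```python
from h import *
to(.547,.1345,.24,-95)
s=capture("scene"); cv2.imwrite("pics/f.png",crop(s,220,120,120,100,6))
t=capture("top"); cv2.imwrite("pics/g.png",crop(t,195,130,130,90,6))
```

```text
t11.97 tcp [0.5451 0.128  0.2801] yaw -95.2 F [ 0.6 -0.4 -1.7] M [-0.06 -0.04 -0.02] g 0.185 j [ 30.  16. -10.   0. -64.  55.] 
 -> [ 0.011 -0.055  0.334] -0.002
```

View pics/f.png

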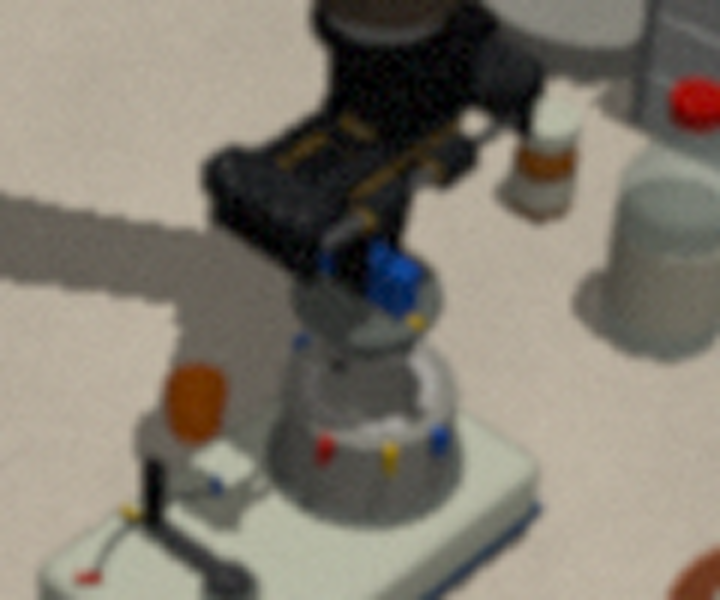

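The lid is held level above the bowl, with its yellow pointer at crop (417,322), the rim's blue mark at (440,440), the yellow mark at (390,457), and the lever knob at the yellow scale mark. I'll measure the lid relative to the rim marks in this same camera.

Run:
```python
from h import *
s=capture("scene"); S=telemetry.sense()
hsv=cv2.cvtColor(s["color"],cv2.COLOR_BGR2HSV)
def blobs(lo,hi):
    m=cv2.inRange(hsv,lo,hi); k,_,st,ce=cv2.connectedComponentsWithStats(m)
    return [(int(st[i,4]),ce[i].round(1).tolist()) for i in range(1,k) if st[i,4]>1 and 240<ce[i][0]<310 and 155<ce[i][1]<205]
print("yel",blobs((20,100,80),(35,255,255)));print("blue",blobs((100,90,40),(130,255,255)));print("red",blobs((0,140,60),(8,255,255)))
y=np.radians(-5); R=np.array([[np.cos(y),-np.sin(y)],[np.sin(y),np.cos(y)]])
for q in blobs((20,100,80),(35,255,255)):
    print("as flange",(R.T@(onz(s,*q[1],.201)-[.547,.1345,0][:3])[:2]).round(4),"as rim",(R.T@(onz(s,*q[1],.125)-[.547,.1345,0])[:2]).round(4))
for q in blobs((100,90,40),(130,255,255))+blobs((0,140,60),(8,255,255)):
    print("as rim",q,(R.T@(onz(s,*q[1],.125)-[.547,.1345,0])[:2]).round(4))
print("tcp g",(R.T@(S["tcp_pos"][:2]-[.547,.1345])).round(4))
```

```text
yel [(6, [289.2, 173.2]), (13, [284.6, 195.9])]
blue [(93, [285.0, 166.0]), (8, [274.0, 163.5]), (13, [292.8, 193.0])]
red [(9, [273.7, 194.4])]
as flange [ 0.0346 -0.0019] as rim [-0.0166  0.0621]
as flange [ 0.0937 -0.0888] as rim [ 0.0467 -0.0309]
as rim (93, [285.0, 166.0]) [-0.0519  0.0792]
as rim (8, [274.0, 163.5]) [-0.0882  0.0611]
as rim (13, [292.8, 193.0]) [ 0.0568 -0.0014]
as rim (9, [273.7, 194.4]) [ 0.0166 -0.0517]
tcp g [-0.0013 -0.0063]
```

drive_tool(
  series=[
    [0.012,-0.055,0.15,0],
    [0.012,-0.055,0.3,0],
    [0.012,-0.055,0.38,0],
    [0.012,-0.055,0.38,0],
    [0.012,-0.055,0.38,0],
  ],
)

```text
time_s: 12.75
tcp_pos: [0.5477, 0.1357, 0.2355]
ee_rot: [[0.996, -0.09, 0.001], [-0.09, -0.996, 0.0], [0.001, -0.001, -1.0]]
wrist_force: [0.7, -0.3, -0.9]
gripper_width: 0.177
```

```bash
python3 -c "
from h import *
to(.547,.1345,.211,-95)"
```

```text
t12.75 tcp [0.5477 0.1357 0.2355] yaw -95.1 F [ 0.7 -0.3 -0.9] M [ 0.01 -0.03  0.02] g 0.177 j [ 30.  19. -13.   0. -58.  54.] 
 -> [-0.005  0.01   0.204] -0.001
```

drive_tool(
  series=[
    [0,0.005,0.03,0],
    [0,0.005,0.06,0],
    [0,0.005,0.09,0],
    [0,0.005,0.12,0],
    [0,0.005,0.12,0],
  ],
)

```text
time_s: 13.38
tcp_pos: [0.547, 0.135, 0.2198]
ee_rot: [[0.996, -0.09, -0.001], [-0.09, -0.996, -0.0], [-0.001, 0.001, -1.0]]
wrist_force: [0.3, -0.0, -0.9]
gripper_width: 0.181
```

```bash
python3 -c "
from h import *
to(.547,.1345,.211,-95)"
```

```text
t13.38 tcp [0.547  0.135  0.2198] yaw -95.1 F [ 0.3 -0.  -0.9] M [-0.03  0.    0.07] g 0.181 j [ 30.  20. -14.  -0. -56.  55.] 
 -> [0.    0.004 0.073] -0.001
```

The lugs are about 8 mm below the rim with no contact force, so they are in the slots. I'll seat the lid.

drive_tool(
  series=[
    [0,0,0.03,0],
    [0,0,0.06,0],
    [0,0,0.075,0],
    [0,0,0.085,0],
    [0,0,0.085,0],
  ],
)

```text
time_s: 14.0
tcp_pos: [0.5472, 0.1351, 0.211]
ee_rot: [[0.996, -0.089, 0.0], [-0.089, -0.996, -0.0], [0.0, 0.0, -1.0]]
wrist_force: [-2.6, 0.6, 4.5]
gripper_width: 0.184
```

Run:
```python
from h import *
to(.547,.1345,.211,-95)
s=capture("scene"); cv2.imwrite("pics/i.png",crop(s,220,120,120,100,6))
```

```text
t14.00 tcp [0.5472 0.1351 0.211 ] yaw -95.1 F [-2.6  0.6  4.5] M [-0.16  0.91 -0.05] g 0.184 j [ 30.  20. -15.   0. -55.  55.] 
 -> [-0.001  0.005 -0.   ] -0.001
```

View pics/i.png

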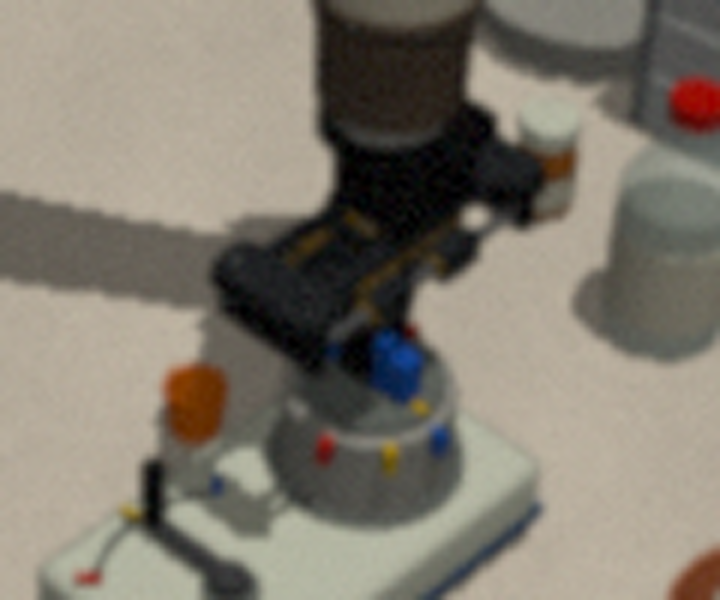

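The lid is seated: the flange lies on the collar with its pointer (crop (420,407)) next to the blue mark (440,440), TCP z is 0.211 as predicted, and the press is light. I'll turn it clockwise.

drive_tool(
  series=[
    [0,0,0,0],
    [0,0,0,0.04],
    [0,0,0,0.08],
    [0,0,0,0.12],
    [0,0,0,0.16],
    [0,0,0,0.2],
    [0,0,0,0.2],
    [0,0,0,0.2],
  ],
)

```text
time_s: 15.05
tcp_pos: [0.5487, 0.1356, 0.2112]
ee_rot: [[0.883, -0.469, 0.005], [-0.469, -0.883, 0.001], [0.003, -0.003, -1.0]]
wrist_force: [2.8, -0.4, 4.1]
gripper_width: 0.181
```

```bash
python3 -c "
from h import *
to(.547,.1345,.211,-130)"
```

```text
t15.05 tcp [0.5487 0.1356 0.2112] yaw -118.0 F [ 2.8 -0.4  4.1] M [ 0.01 -0.98  0.11] g 0.181 j [ 30.  20. -15.   0. -55.  32.] 
 -> [-0.008  0.015  0.001] 0.105
```

drive_tool(
  series=[
    [0,0,0,0.04],
    [0,0,0,0.08],
    [0,0,0,0.11],
    [0,0,0,0.11],
    [0,0,0,0.11],
    [0,0,0,0.11],
  ],
)

```text
time_s: 15.8
tcp_pos: [0.5487, 0.1354, 0.2112]
ee_rot: [[0.76, -0.65, 0.004], [-0.65, -0.76, 0.001], [0.003, -0.004, -1.0]]
wrist_force: [4.8, -0.3, 5.3]
gripper_width: 0.182
```

Run:
```python
from h import *
to(.547,.1345,.211,-130)
s=capture("scene"); cv2.imwrite("pics/j.png",crop(s,220,120,120,100,6))
hsv=cv2.cvtColor(s["color"],cv2.COLOR_BGR2HSV)
m=cv2.inRange(hsv,(20,100,80),(35,255,255)); k,_,st,ce=cv2.connectedComponentsWithStats(m)
y=np.radians(-5); R=np.array([[np.cos(y),-np.sin(y)],[np.sin(y),np.cos(y)]])
for i in range(1,k):
    if 265<ce[i][0]<300 and 170<ce[i][1]<200:
        for z in(.125,.132): 
            p=R.T@(onz(s,*ce[i],z)[:2]-[.547,.1345]); print(st[i,4],ce[i].round(1),z,p.round(4),"ang",np.degrees(np.arctan2(p[1],p[0])).round(1))
```

```text
t15.80 tcp [0.5487 0.1354 0.2112] yaw -130.5 F [ 4.8 -0.3  5.3] M [-0.29 -1.56  0.23] g 0.182 j [ 30.  20. -15.   0. -55.  19.] 
 -> [-0.006  0.015  0.001] -0.005
7 [284. 190.] 0.125 [ 0.0266 -0.0119] ang -24.1
7 [284. 190.] 0.132 [ 0.031  -0.0174] ang -29.2
12 [284.5 195.9] 0.125 [ 0.0465 -0.0312] ang -33.9
12 [284.5 195.9] 0.132 [ 0.0508 -0.0366] ang -35.7
```

View pics/j.png

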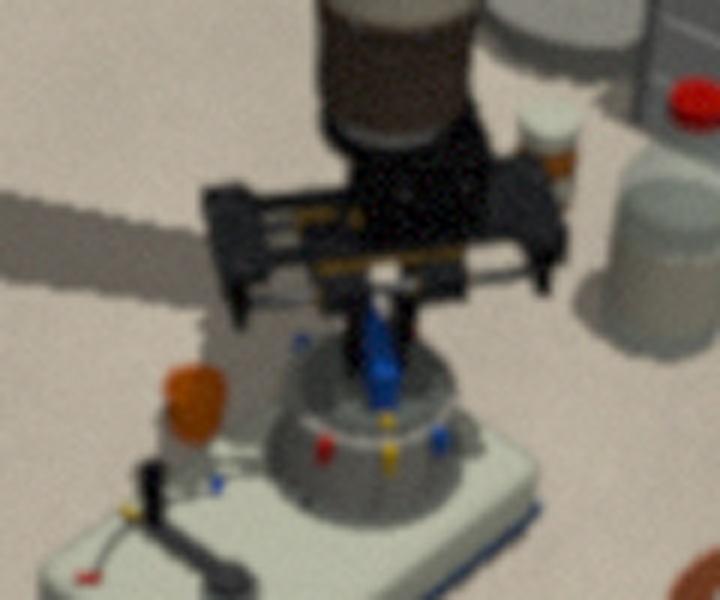

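The lid's yellow pointer (crop (388,420)) lines up with the rim's yellow mark (390,457). The lever is on yellow and the bystanders haven't moved. I'll hand it in.

```bash
python3 -c "
from h import *
to(.547,.1345,.211,-130); order.finish_job(); to(.547,.1345,.211,-130)"
```

```text
t15.85 tcp [0.5487 0.1354 0.2112] yaw -130.5 F [ 5.6 -0.   3.9] M [-0.31 -1.52  0.17] g 0.181 j [ 30.  20. -15.   0. -55.  19.] 
 -> [-0.006  0.015  0.001] -0.005
the job is handed in; nothing more can be done
the job is handed in; nothing more can be done
```

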